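Pull the filter box's roof flap shut with the hook pole

ROBOT

A 6-joint arm with a two-finger parallel gripper is mounted at the origin on a cart in front of the work surface, level with it; the furniture and walls round the work are solid. World frame = base frame: x ahead of the robot, y to its left, z up, the work surface at z = 0. Lengths are in m, angles in degrees, forces in N, time in s.
With the tool pointing down it reaches from about 0.3 to 0.85 m from the base axis. Payload 4.2 kg.
Tool frame: the origin (TCP) lies at the very end of the fingers, on their centre line; the grasp point (between the pads) lies 19 mm behind it (env.pinch_z is the distance from the TCP to the grasp point, in m); z points along the fingers, y is the line along which they close (so a half turn about z gives the same grasp; the last joint's range is limited). The gripper opens to 91 mm and grips with 3 to 60 N. Pads are 32 mm wide; open, the fingers measure 118 mm over their backs; the gripper's body (76 mm by 178 mm) begins 60 mm behind the grasp point.
Start: joints at [-76.604, 18.312, 89.639, -0, 72.044, -1.146], TCP at [0.144, -0.557, 0.214] pointing down, gripper open.
Joint ranges: [-177.97, 177.97], [-48.28, 115.42], [12.27, 149.76], [-77.06, 257.06], [2.81, 150.46], [-146.56, 146.56]. Speed limits (degrees/s): [147.25, 147.25, 180, 180, 180, 180].

INTERFACE

Orientations are given as a 3x3 rotation matrix whose columns are the frame's x, y, z axes.
In Python, from rig import status, vision, env gives the robot as it stands.
- The arm moves only by the tool play_rows, never from a script. Its argument "commands" is a list of rows, each an object with "fingers": the opening in per cent of the stroke, from 0 (shut) to 100 (fully open); "slide": the shift along the tool's x, y, z in mm, a list of three; "angular": the turn, a rotation vector about the tool's x, y, z in rad, a list of three. A call has 1 to 12 rows; each row shifts and turns the commanded pose from where the row before left it, along the tool's axes as they then stand; what a row does not reach is not made up. A row lasts 1/8 s, in which the tool goes at most 62.5 mm and 10.7 degrees, less where a joint would pass 70% of its speed; a pose out of reach is approached as far as the arm can. A call is refused whole if a number of a shift passes 62.5 or a number of a turn 0.188, either way. A call with a gripper value outside its range is refused whole. The fingers move at their own pace and stop on an object; the grip force is fixed at half the most. Time passes only in rows, so rows that do not move let the fingers close. It gives the time, the measured TCP pose, the force, the opening and the grip force at its end, in the units of the state.
- status.get_obs(): the state, without advancing time (a new reading comes with each control period).
- vision.camera(name): name is "side" or "top"; returns (picture, depth): 384x512x3 uint8, red, green, blue; 384x512 float32, m along the optical axis (not along the pixel's ray), 0 where there is no reading.
- vision.get_calibration(name): a dict with "K" (3x3 intrinsics, pixels), "view" (4x4, takes a point from world to camera coordinates). Camera axes: x right, y down, z forward; pixel columns grow to the right and rows downward; lengths in m; the calibration is good to about 2 mm. A picture is of the moment at which its call begins. get_calibration takes no time and is no camera call.
- env.sign_off(): hands the job in; it is judged then, once.
The state is a dict: "t": time; "qpos": joint angles; "qd": joint speeds; "joint_torque": joint torques, N m; "ee_pos": TCP position; "eef_rot": TCP orientation; "wrist_force": force on the tool from outside, world axes, zero at the start; "ft_torque": the same for the moment, N m; "width": finger opening in m; "gripper_force": force on a finger pad.
Only numpy, scipy, OpenCV 4.12 (cv2) and the standard library are available. Lean on these libraries where they do the work, as an engineer would, in place of code of your own. Each camera call takes 0.05 s, during which the arm holds its last target. There are 200 camera calls.

TASK

The roof flap of the small blue filter box stands open. Pick up the hook pole, put its hook through the red ring eye on the flap, and with it swing the flap fully shut; then take the hook out and lay the pole down flat on the open bench, without dropping it. Keep the gripper and arm off the filter box, and do not knock over the spray can beside it.

Things in the scene. Friction and masses are not known exactly. Their poses are not given: they have to be found in the camera images.
- hook_pole: Pole, 265 mm, 0.15 kg: pale wooden handle with red rear band, steel L hook; lies flat (a spanner lies near it). Origin: underside of the handle at the grip point near the balance; x to the hook end, z up. Handle 18 mm wide (y), 24 high, x = -120 to 60 mm; then a 9 mm rod at z = 12 mm to x = 140 mm, bent there level to +y (left), tip at y = 50 mm.
- hook (a point): Point on the centreline of the hook's sideways finger (9 mm thick), at x = 140, y = 28, z = 12 mm in the pole's frame; the tip is 22 mm further along +y. Axes as hook_pole's.
- vent_box: Blue filter box with open top under the flap, 110 mm deep (x), 150 mm wide (y), 120 mm high, fixed to the bench. Origin: centre of its underside; front (slotted) face at x = -55 mm looks to the robot; x points away from the robot to the back, y left.
- flap_hinge (a point): Middle of the flap's hinge line, which runs along the box's y at the back of its roof: x = 45, z = 123 mm in the box's frame; fixed. Axes as vent_box's.
- eye (a point): Centre of the red ring eye on the middle of the flap's free edge, 115 mm from the hinge line. Hole 32 mm, wire 6 mm; the hole's axis runs along the box's y: a finger enters sideways and the ring turns freely on it. At opening angle q it lies 115*cos q mm from the hinge towards box -x and 115*sin q mm above it; shut: box x = -70, z = 123 mm.
- roof_flap (a joint): Opening angle of the aluminium roof flap in rad: 0 shut flat on the box, growing as its front edge rises; starts about 1.0 to 1.2. Its stiff hinge lets it stay wherever it is left; the eye moves with 1 to 2.5 N.
- spray_can: Green and black aerosol can, 63 mm across, 201 mm high, standing loose to the left of the box. Origin: centre of its base, z up.

How it is judged:
By the outcome, as a careful person would: the job done as asked, in the order asked, and still so for the second after the job is handed in, with the robot touching nothing.
It also fails if it takes over 58 s, if anything falls off the work surface, if the arm or the gripper's body presses on something with over 40 N, if the wrist force passes 120 N, or if a joint passes its speed limit or range.

## Working session

There is one attempt and no reset: what is moved stays moved. The work goes in short steps, Python scripts to look and compute and a tool call to move; the robot and the scene stay as the last step left them, time stands still between calls to the robot, and variables do not carry over. Pictures are saved under pics/ and viewed, at most 10 in all, crops included, and the job is handed in when it is done.

Besides the shell and the picture viewer there is one more tool, called after "Emit:" as name([rows], argument=value, ...), one row to a line, values as JSON. play_rows: Moves the arm, as the interface text tells. Its arguments: {"type":"object","properties":{"commands":{"type":"array"}},"required":["commands"]}

```bash
mkdir -p pics; ls; python3 - <<'E'
from rig import status, vision, env
import cv2,numpy as np
o=status.get_obs();print(o)
for n in("top","side"):
    p,d=vision.camera(n);cv2.imwrite(f"pics/{n}0.png",p[:,:,::-1]);np.savez(f"{n}0.npz",p=p,d=d,**vision.get_calibration(n))
    print(n,vision.get_calibration(n))
E
```

```text
pics
{'t': 0.0, 'qpos': array([-7.66048826e+01,  1.83513613e+01,  8.97082856e+01, -1.67432683e-03,
        7.20428255e+01, -1.14495728e+00]), 'qd': array([-0.03281351,  0.016239  ,  0.03998808, -0.01081981, -0.02986405,
        0.07598748]), 'joint_torque': array([-9.27402034e-04, -4.12461054e+01, -2.31967092e+01,  7.25116907e-02,
        4.57060256e-02, -1.46887792e-04]), 'ee_pos': array([ 0.14423905, -0.55608073,  0.21311035]), 'eef_rot': array([[ 9.67970013e-01,  2.51065449e-01, -4.41371310e-04],
       [ 2.51065837e-01, -9.67968461e-01,  1.73338685e-03],
       [ 7.96004005e-06, -1.78867975e-03, -9.99998400e-01]]), 'wrist_force': array([-1.20203766,  0.08500722, -0.11281634]), 'ft_torque': array([ 0.00662862,  0.0635142 , -0.02764628]), 'gripper_force': 0.0, 'width': 0.09092634262354012}
top {'K': array([[491.47978514,   0.        , 261.50670036],
       [  0.        , 491.47978514, 191.00884503],
       [  0.        ,   0.        ,   1.        ]]), 'view': array([[-0.01897948, -0.99980701,  0.00507094, -0.02124853],
       [-0.99741278,  0.01858182, -0.06944396,  0.594158  ],
       [ 0.06933633, -0.00637583, -0.99757297,  1.47807389],
       [ 0.        ,  0.        ,  0.        ,  1.        ]])}
side {'K': array([[461.04670164,   0.        , 245.90945902],
       [  0.        , 461.04670164, 190.83089015],
       [  0.        ,   0.        ,   1.        ]]), 'view': array([[-0.99992895,  0.00535599, -0.01064898,  0.57748682],
       [ 0.01180402,  0.56925817, -0.82207409,  0.10965616],
       [ 0.001659  , -0.82214138, -0.56928095,  1.52341826],
       [ 0.        ,  0.        ,  0.        ,  1.        ]])}
```

View pics/top0.png

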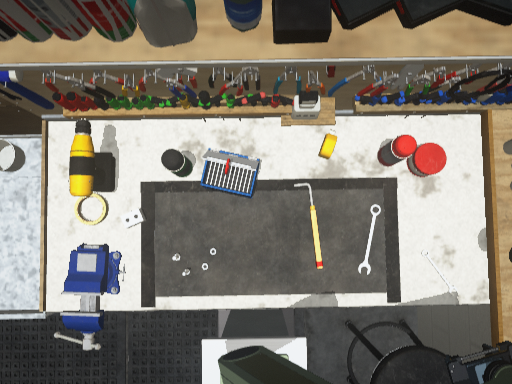

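View pics/side0.png

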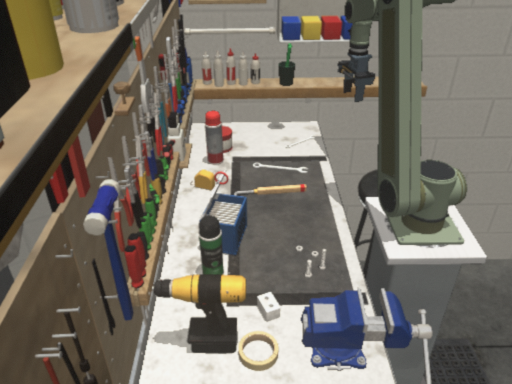

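The top view shows the pole running from its hook corner at (310,185) and tip at (296,185) to the red band at (320,268). The box is near (230,172) with a small yaw, the can is at (177,163), and the red ring is near (227,168) in top and (221,178) in side. I'll zoom in on these next.

```bash
python3 - <<'E'
import cv2,numpy as np
t=cv2.imread("pics/top0.png");s=cv2.imread("pics/side0.png")
a=cv2.resize(t[135:210,150:270],None,fx=5,fy=5,interpolation=cv2.INTER_CUBIC)
b=cv2.resize(s[155:275,180:280],(0,0),fx=4.5,fy=4.5,interpolation=cv2.INTER_CUBIC)[:, :]
cv2.imwrite("pics/a.png",a);cv2.imwrite("pics/b.png",b)
E
```

```text
(no output)
```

View pics/a.png

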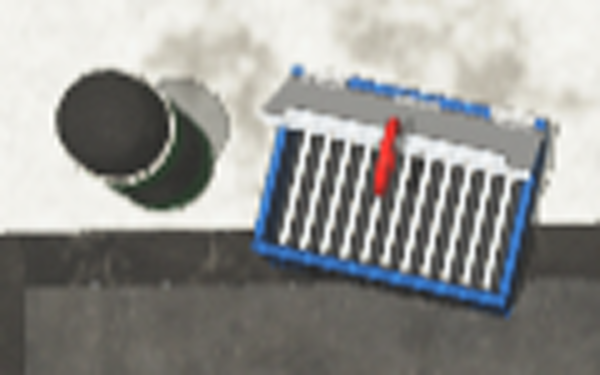

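View pics/b.png

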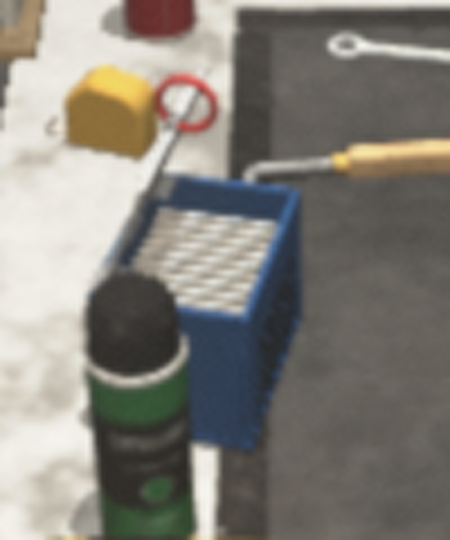

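```bash
cat > h.py <<'E'
import numpy as np,cv2
def load(n):
    z=np.load(n+".npz");return z['p'],z['d'],z['K'],z['view']
def world(u,v,z,K,V):
    c=np.stack([(u-K[0,2])/K[0,0]*z,(v-K[1,2])/K[1,1]*z,z],-1)
    return (c-V[:3,3])@V[:3,:3]
def cloud(n):
    p,d,K,V=load(n);v,u=np.mgrid[:d.shape[0],:d.shape[1]]
    return p,world(u,v,d,K,V),d
E
python3 - <<'E'
from h import *
np.set_printoptions(precision=4,suppress=True)
for n in("top0","side0"):
    p,W,d=cloud(n);hsv=cv2.cvtColor(p,cv2.COLOR_RGB2HSV).astype(int);H,S,V=hsv[...,0],hsv[...,1],hsv[...,2]
    X,Y,Z=W[...,0],W[...,1],W[...,2];ok=d>0
    # ring: red near box
    box=(X>.4)&(X<.72)&(Y>-.1)&(Y<.2)&ok
    red=box&((H<6)|(H>174))&(S>120)&(Z>.12)&(V>70)
    print(n,"red",red.sum());
    for r in np.argwhere(red): print(r[::-1],W[tuple(r)],end=';')
    print()
    blue=box&(H>100)&(H<125)&(S>110)
    tp=blue&(Z>.11)&(Z<.135); print("rim",tp.sum(), cv2.minAreaRect(W[tp][:,:2].astype(np.float32)*1000))
    bl=blue; print("blue all",bl.sum(),cv2.minAreaRect(W[bl][:,:2].astype(np.float32)*1000),Z[bl].max())
    can=ok&(X>.4)&(X<.72)&(Y>.08)&(Y<.24)&(Z>.15)&~blue
    print("can",can.sum(),W[can].mean(0),W[can].min(0),W[can].max(0))
    # handle
    hd=ok&(X>.25)&(X<.62)&(Y>-.2)&(Y<-.08)&(S>80)&(Z<.06)&((H<30)|(H>172))&(V>120)
    print("handle",hd.sum(),W[hd].mean(0),cv2.minAreaRect(W[hd][:,:2].astype(np.float32)*1000))
    print(np.percentile(Z[hd],[5,50,95]))
    hi=box&(Z>.135); print("above box",hi.sum(),W[hi].min(0),W[hi].max(0))
E
```

```text
top0 red 43
[228 159] [0.664  0.055  0.2388];[229 159] [0.6643 0.0525 0.2365];[227 160] [0.6613 0.0576 0.24  ];[228 160] [0.6606 0.0547 0.2447];[229 160] [0.6606 0.0521 0.2446];[227 161] [0.6581 0.0574 0.2442];[228 161] [0.6578 0.0546 0.246 ];[229 161] [0.6602 0.0531 0.2274];[227 162] [0.6551 0.0572 0.2469];[228 162] [0.655  0.0546 0.2477];[226 163] [0.6524 0.0598 0.2486];[227 163] [0.6521 0.057  0.2505];[228 163] [0.6521 0.0545 0.2496];[226 164] [0.6501 0.06   0.2458];[227 164] [0.6497 0.0572 0.2482];[228 164] [0.65   0.0548 0.2455];[226 165] [0.6469 0.0597 0.2508];[227 165] [0.6471 0.0572 0.2487];[228 165] [0.6502 0.0562 0.223 ];[226 166] [0.6443 0.0598 0.2501];[227 166] [0.6443 0.0572 0.2504];[228 166] [0.6486 0.0568 0.2141];[226 167] [0.6417 0.0598 0.2504];[227 167] [0.6424 0.0576 0.2445];[228 167] [0.6457 0.0567 0.2167];[225 168] [0.6394 0.0625 0.2483];[226 168] [0.6391 0.0598 0.2505];[227 168] [0.6394 0.0574 0.2478];[228 168] [0.6438 0.0571 0.2097];[225 169] [0.6371 0.0628 0.2451];[226 169] [0.6364 0.0598 0.2514];[227 169] [0.6406 0.0595 0.2143];[225 170] [0.6341 0.0626 0.2489]
[... 1595 characters left out ...]
[0.6516 0.0616 0.2133];[221 183] [0.6487 0.0604 0.2125];[222 183] [0.6453 0.0681 0.2176];[223 183] [0.6426 0.0649 0.2154];[224 183] [0.6399 0.0608 0.2126];
rim 96 ((614.5322875976562, 68.96769714355469), (154.17124938964844, 50.43226623535156), 79.52403259277344)
blue all 120 ((614.6080322265625, 69.37749481201172), (155.00474548339844, 50.43226623535156), 79.52403259277344) 0.12400801707566984
can 442 [0.676  0.209  0.1866] [0.6476 0.0804 0.1502] [0.7082 0.2399 0.2174]
handle 318 [ 0.4549 -0.1873  0.0183] ((454.3858642578125, -191.093994140625), (188.34698486328125, 26.720273971557617), 5.5372233390808105)
[0.0063 0.0192 0.0278]
above box 222 [ 0.6302 -0.0181  0.1395] [0.7047 0.1999 0.2572]
```

Box: centre (0.643, 0.059), yaw −13.9°. The eye is at (0.647, 0.059, 0.232), so q≈1.2. Pole: origin (0.483, −0.191), yaw 4.4°. I'll grip it at pole x≈30 mm, so first I move above that point.

Emit:
play_rows([
  {"fingers":100,"slide":[45,-26,8],"angular":[0,0,0]},
  {"fingers":100,"slide":[45,-26,8],"angular":[0,0,0]},
  {"fingers":100,"slide":[45,-26,8],"angular":[0,0,0]},
  {"fingers":100,"slide":[45,-26,8],"angular":[0,0,0]},
  {"fingers":100,"slide":[45,-26,8],"angular":[0,0,0]},
  {"fingers":100,"slide":[45,-26,8],"angular":[0,0,0]},
  {"fingers":100,"slide":[45,-26,8],"angular":[0,0,0]},
  {"fingers":100,"slide":[45,-26,8],"angular":[0,0,0]},
  {"fingers":100,"slide":[45,-26,8],"angular":[0,0,0]},
  {"fingers":100,"slide":[44,-28,8],"angular":[0,0,0]},
  {"fingers":100,"slide":[0,0,0],"angular":[0,0,0.088]},
  {"fingers":100,"slide":[0,0,0],"angular":[0,0,0.088]},
])

```text
t: 1.6
ee_pos: [0.5133, -0.1893, 0.1332]
eef_rot: [[0.997, 0.077, -0.001], [0.077, -0.997, 0.0], [-0.001, -0.001, -1.0]]
wrist_force: [-0.1, -1.0, -0.6]
width: 0.0911
gripper_force: 0.0
```

```bash
cat >> h.py <<'E'
def go(x,y,z,yaw=None):
    "tool-frame slide (mm) to a TCP target, then turn about tool z (rad) to the yaw (deg)"
    from rig import status
    o=status.get_obs();R=o['eef_rot'];psi=np.degrees(np.arctan2(R[1,0],R[0,0]))
    print("pos",o['ee_pos'].round(4),"yaw",psi.round(2),"zax",R[:,2].round(4),"F",o['wrist_force'].round(2),"w",round(o['width'],4),"grip",round(o['gripper_force'],1),"t",o['t'])
    print("slide",(R.T@(np.array([x,y,z])-o['ee_pos'])*1000).round(1), "turn",None if yaw is None else np.radians(psi-yaw).round(4))
E
python3 -c "
from h import *
go(.513,-.189,.004,4.4)"
```

```text
pos [ 0.5133 -0.1893  0.1332] yaw 4.4 zax [-1.5e-03  4.0e-04 -1.0e+00] F [-0.08 -0.95 -0.64] w 0.0911 grip 0.0 t 1.6
slide [-1.000e-01 -2.000e-01  1.292e+02] turn -0.0001
```

Emit:
play_rows([
  {"fingers":100,"slide":[0,0,45],"angular":[0,0,0]},
  {"fingers":100,"slide":[0,0,45],"angular":[0,0,0]},
  {"fingers":100,"slide":[0,0,25],"angular":[0,0,0]},
  {"fingers":100,"slide":[0,0,13],"angular":[0,0,0]},
  {"fingers":100,"slide":[0,0,0],"angular":[0,0,0]},
  {"fingers":0,"slide":[0,0,0],"angular":[0,0,0]},
  {"fingers":0,"slide":[0,0,0],"angular":[0,0,0]},
  {"fingers":0,"slide":[0,0,0],"angular":[0,0,0]},
  {"fingers":0,"slide":[0,0,0],"angular":[0,0,0]},
  {"fingers":0,"slide":[0,0,0],"angular":[0,0,0]},
  {"fingers":0,"slide":[0,0,0],"angular":[0,0,0]},
])

```text
t: 2.98
ee_pos: [0.5132, -0.1903, 0.006]
eef_rot: [[0.997, 0.078, 0.0], [0.078, -0.997, -0.0], [0.0, 0.0, -1.0]]
wrist_force: [-0.3, -0.8, -0.1]
width: 0.034
gripper_force: 0.0
```

```bash
python3 -c "
from h import *
go(.513,-.189,.2,4.4)"
```

```text
pos [ 0.5132 -0.1903  0.006 ] yaw 4.46 zax [ 1.e-04 -1.e-04 -1.e+00] F [-0.32 -0.83 -0.1 ] w 0.034 grip 0.0 t 2.975
slide [-1.00e-01 -1.30e+00 -1.94e+02] turn 0.001
```

Emit:
play_rows([
  {"fingers":0,"slide":[0,0,2],"angular":[0,0,0]},
  {"fingers":0,"slide":[0,0,0],"angular":[0,0,0]},
  {"fingers":0,"slide":[0,0,0],"angular":[0,0,0]},
  {"fingers":0,"slide":[0,0,0],"angular":[0,0,0]},
  {"fingers":0,"slide":[0,0,0],"angular":[0,0,0]},
  {"fingers":0,"slide":[0,0,0],"angular":[0,0,0]},
  {"fingers":0,"slide":[0,0,-20],"angular":[0,0,0]},
  {"fingers":0,"slide":[0,0,-40],"angular":[0,0,0]},
  {"fingers":0,"slide":[0,0,-55],"angular":[0,0,0]},
  {"fingers":0,"slide":[0,0,-55],"angular":[0,0,0]},
  {"fingers":0,"slide":[0,0,-40],"angular":[0,0,0]},
  {"fingers":0,"slide":[0,0,0],"angular":[0,0,0]},
])

```text
t: 4.47
ee_pos: [0.515, -0.1909, 0.2175]
eef_rot: [[0.997, 0.078, 0.007], [0.078, -0.997, -0.003], [0.007, 0.004, -1.0]]
wrist_force: [0.1, 0.4, -1.6]
width: 0.0174
gripper_force: 30.0
```

```bash
python3 - <<'E'
from h import *
from rig import vision
np.set_printoptions(precision=4,suppress=True)
go(.48,-.02,.213,-13.9)
ims=[]
for n in("top","side"):
    p,d=vision.camera(n);np.savez(n+"1.npz",p=p,d=d,**vision.get_calibration(n))
    c=vision.get_calibration(n);K,V=c['K'],c['view']
    q=V[:3,:3]@np.array([.56,-.17,.2])+V[:3,3];u,v=(K@q/q[2])[:2].astype(int)
    ims.append(cv2.resize(p[v-40:v+40,u-50:u+50,::-1],None,fx=4,fy=4,interpolation=cv2.INTER_CUBIC));print(n,u-50,v-40)
cv2.imwrite("pics/c.png",np.hstack(ims))
for n in("top1","side1"):
    p,W,d=cloud(n);X,Y,Z=W[...,0],W[...,1],W[...,2]
    m=(d>0)&(X>.58)&(X<.68)&(Y>-.2)&(Y<-.1)&(Z>.12)&(Z<.3)
    P=W[m];print(n,m.sum());print(P[np.argsort(P[:,0])][::2])
E
```

```text
pos [ 0.515  -0.1909  0.2175] yaw 4.46 zax [ 0.0074 -0.003  -1.    ] F [ 0.06  0.37 -1.56] w 0.0174 grip 30.0 t 4.475
slide [ -21.6 -173.2    3.7] turn 0.3204
top 263 157
side 200 107
top1 101
[[ 0.5813 -0.1844  0.2327]
 [ 0.5839 -0.187   0.2334]
 [ 0.5844 -0.1825  0.2274]
 [ 0.5865 -0.1871  0.233 ]
 [ 0.5894 -0.1876  0.2294]
 [ 0.5897 -0.1827  0.227 ]
 [ 0.592  -0.1823  0.2308]
 [ 0.5945 -0.1847  0.2327]
 [ 0.5951 -0.1802  0.2266]
 [ 0.5972 -0.1876  0.2311]
 [ 0.5976 -0.1801  0.2284]
 [ 0.5998 -0.185   0.2315]
 [ 0.6001 -0.1881  0.2281]
 [ 0.6026 -0.1853  0.23  ]
 [ 0.6028 -0.1882  0.2274]
 [ 0.6052 -0.1799  0.2312]
 [ 0.6056 -0.1858  0.2262]
 [ 0.6081 -0.1803  0.2289]
 [ 0.6084 -0.178   0.2258]
 [ 0.6087 -0.1407  0.2297]
 [ 0.6091 -0.1464  0.2251]
 [ 0.6091 -0.1384  0.2262]
 [ 0.6105 -0.172   0.2329]
 [ 0.6106 -0.1802  0.23  ]
 [ 0.6108 -0.1509  0.2339]
 [ 0.6108 -0.1643  0.231 ]
 [ 0.6111 -0.1862  0.2241]
 [ 0.6111 -0.1566  0.2294]
 [ 0.6112 -0.1486  0.2303]
 [ 0.6113 -0.1354  0.2315]
 [ 0.6114 -0.1382  0.2297]
 [ 0.6116 -0.141   0.2278]
 [ 0.6129 -0.1825  0.2334]
 [ 0.6133 -0.161
[... 482 characters left out ...]
 0.5805 -0.1821  0.2269]
 [ 0.5806 -0.1894  0.2191]
 [ 0.5839 -0.1831  0.2264]
 [ 0.5872 -0.1812  0.2275]
 [ 0.5873 -0.1803  0.2242]
 [ 0.5906 -0.1827  0.2267]
 [ 0.5939 -0.1834  0.2302]
 [ 0.594  -0.1821  0.2233]
 [ 0.5973 -0.1851  0.2293]
 [ 0.6005 -0.1748  0.2311]
 [ 0.6008 -0.1922  0.2255]
 [ 0.604  -0.1813  0.2277]
 [ 0.6073 -0.1772  0.2261]
 [ 0.6107 -0.175   0.2236]
 [ 0.6132 -0.1389  0.2322]
 [ 0.6134 -0.1407  0.2274]
 [ 0.6136 -0.1586  0.2288]
 [ 0.6138 -0.1718  0.2291]
 [ 0.6139 -0.1697  0.2265]
 [ 0.6166 -0.1374  0.2256]
 [ 0.6168 -0.1581  0.2329]
 [ 0.6169 -0.1543  0.2275]
 [ 0.6171 -0.1711  0.2295]
 [ 0.62   -0.1438  0.2258]
 [ 0.6202 -0.1549  0.2272]
 [ 0.6205 -0.1725  0.2288]]
```

View pics/c.png

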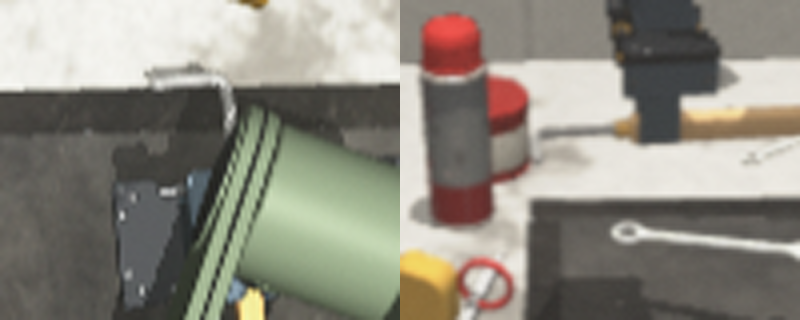

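The pole is held level and the finger points left. The hook point sits 100 mm ahead of the TCP, 28 mm left of it and 10 mm above it. Now I turn to the box yaw and go to the pre-insert pose.

Emit:
play_rows([
  {"fingers":0,"slide":[0,0,0],"angular":[0,0,0.08]},
  {"fingers":0,"slide":[0,0,0],"angular":[0,0,0.08]},
  {"fingers":0,"slide":[0,0,0],"angular":[0,0,0.08]},
  {"fingers":0,"slide":[0,0,0],"angular":[0,0,0.08]},
  {"fingers":0,"slide":[-5,-31,-0.5],"angular":[0,0,0]},
  {"fingers":0,"slide":[-5,-31,-0.5],"angular":[0,0,0]},
  {"fingers":0,"slide":[-5,-31,-0.5],"angular":[0,0,0]},
  {"fingers":0,"slide":[-6,-31,-0.5],"angular":[0,0,0]},
  {"fingers":0,"slide":[-6,-31,-0.5],"angular":[0,0,0]},
  {"fingers":0,"slide":[-6,-30,-0.5],"angular":[0,0,0]},
  {"fingers":0,"slide":[0,0,0],"angular":[0,0,0]},
  {"fingers":0,"slide":[0,0,0],"angular":[0,0,0]},
])

```text
t: 6.08
ee_pos: [0.5248, -0.0032, 0.2154]
eef_rot: [[0.971, -0.24, -0.003], [-0.24, -0.971, -0.001], [-0.003, 0.001, -1.0]]
wrist_force: [0.6, -1.2, -1.1]
width: 0.0178
gripper_force: 30.0
```

```bash
python3 - <<'E'
from h import *
from rig import vision
np.set_printoptions(precision=4,suppress=True)
go(.5277,-.0029,.221,-13.9)
ims=[]
for n in("top","side"):
    p,d=vision.camera(n);np.savez(n+"2.npz",p=p,d=d,**vision.get_calibration(n))
    c=vision.get_calibration(n);K,V=c['K'],c['view']
    q=V[:3,:3]@np.array([.63,.03,.23])+V[:3,3];u,v=(K@q/q[2])[:2].astype(int)
    ims.append(cv2.resize(p[v-40:v+40,u-40:u+40,::-1],None,fx=5,fy=5,interpolation=cv2.INTER_CUBIC));print(n,u-40,v-40)
cv2.imwrite("pics/d.png",np.hstack(ims))
b=np.array([.6463,.0588]);c,s=np.cos(np.radians(-13.9)),np.sin(np.radians(-13.9));R=np.array([[c,-s],[s,c]])
for n in("top2","side2"):
    p,W,d=cloud(n);w=W.copy();w[...,:2]=(W[...,:2]-b)@R   # box-aligned about the eye
    X,Y,Z=w[...,0],w[...,1],w[...,2];h=cv2.cvtColor(p,cv2.COLOR_RGB2HSV).astype(int)
    red=((h[...,0]<6)|(h[...,0]>174))&(h[...,1]>110)
    m=(d>0)&(abs(X)<.03)&(Y>-.12)&(Y<-.03)&(Z>.2)&(Z<.26)
    P=w[m]*1000;f=P[(P[:,1]>-82)];print(n,"finger",len(f),np.median(f,0),f.min(0),f.max(0),"slope",np.polyfit(f[:,1],f[:,0],1))
    m=(d>0)&red&(abs(X)<.04)&(abs(Y)<.03)&(Z>.2);P=w[m]*1000;print("ring",len(P),P.mean(0),P.min(0),P.max(0))
E
```

```text
pos [ 0.5248 -0.0032  0.2154] yaw -13.86 zax [-0.0031 -0.0007 -1.    ] F [ 0.59 -1.24 -1.05] w 0.0178 grip 30.0 t 6.075
slide [ 2.8 -0.9 -5.6] turn 0.0006
top 197 132
side 187 132
top2 finger 104 [  4.381  -56.6384 219.0961] [ -6.47   -81.8734 200.3495] [ 15.796  -30.4029 231.24  ] slope [ 0.2077 16.0638]
ring 43 [ -1.2329  -1.0001 239.7604] [-19.621   -3.4999 209.4545] [ 18.7346   2.2033 256.7034]
side2 finger 44 [  3.2549 -48.2366 226.2193] [-22.3135 -81.0226 204.8989] [ 19.9503 -30.905  231.5487] slope [ 0.3183 21.505 ]
ring 37 [ -1.7429   2.6601 233.5332] [-18.5042  -2.4888 211.9955] [ 19.8084   7.0878 251.4527]
```

View pics/d.png

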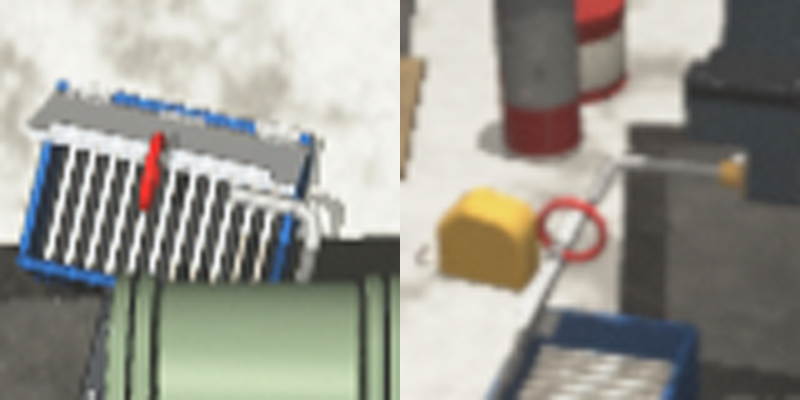

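The finger is right of the ring and slightly low, as the TCP reads 5.6 mm low and 2.8 mm short. My finger points are mixed with flap points, so I'll filter them before correcting.

```bash
python3 - <<'E'
from h import *
np.set_printoptions(precision=1,suppress=True)
b=np.array([.6463,.0588]);c,s=np.cos(np.radians(-13.9)),np.sin(np.radians(-13.9));R=np.array([[c,-s],[s,c]])
for n in("top2","side2"):
    p,W,d=cloud(n);w=W.copy();w[...,:2]=(W[...,:2]-b)@R;w*=1000
    X,Y,Z=w[...,0],w[...,1],w[...,2]
    m=(d>0)&(abs(X)<14)&(Y>-95)&(Y<-30)&(Z>218)&(Z<250)
    f=w[m];print(n);
    for lo in range(-95,-30,8):
        g=f[(f[:,1]>=lo)&(f[:,1]<lo+8)]
        if len(g):print(lo,len(g),g.mean(0),g.min(0)[[0,2]],g.max(0)[[0,2]])
E
```

```text
top2
-95 9 [ -8.  -90.  227.7] [-13.7 220.8] [ -3.6 232.4]
-87 13 [ -4.3 -83.5 226.6] [-12.  224.3] [  0.8 229.2]
-79 10 [ -1.4 -75.4 225.7] [ -5.9 221.5] [  2.5 230.6]
-71 12 [ -2.1 -66.9 227.2] [ -6.5 223.8] [  2.8 230.6]
-63 10 [ -2.  -58.8 226. ] [ -5.5 221.5] [  1.6 231.2]
-55 9 [ -1.3 -51.5 226.6] [ -5.7 222.3] [  2.4 230.5]
-47 7 [ -2.4 -44.8 226. ] [ -5.2 221.3] [  0.2 229.7]
side2
-95 4 [ -5.8 -89.3 228. ] [-10.3 227.6] [ -1.1 228.7]
-87 12 [ -3.7 -83.3 226.8] [-12.2 223.2] [  7.1 231. ]
-79 5 [  0.2 -75.2 226.9] [ -4.3 225.4] [  4.1 228.9]
-71 3 [  2.1 -66.1 228.9] [ -0.4 225.7] [  5.3 231.5]
-63 5 [  1.1 -60.2 228.1] [ -2.2 226.2] [  4.4 230.2]
-55 5 [  1.  -51.  228.6] [ -3.1 226.9] [  4.7 231.4]
-47 7 [  1.8 -42.6 227.1] [ -1.5 222.7] [  5.1 230.7]
-39 2 [  0.5 -38.1 227.8] [ -2.3 226.1] [  3.4 229.5]
```

The finger is level and parallel to the ring axis, and its z of about 0.225 needs about +5.5 mm. I'll raise it and insert 62 mm.

Emit:
play_rows([
  {"fingers":0,"slide":[1,0,-5.5],"angular":[0,0,0]},
  {"fingers":0,"slide":[0,0,0],"angular":[0,0,0]},
  {"fingers":0,"slide":[0,-10,0],"angular":[0,0,0]},
  {"fingers":0,"slide":[0,-10,0],"angular":[0,0,0]},
  {"fingers":0,"slide":[0,-10,0],"angular":[0,0,0]},
  {"fingers":0,"slide":[0,-10,0],"angular":[0,0,0]},
  {"fingers":0,"slide":[0,-10,0],"angular":[0,0,0]},
  {"fingers":0,"slide":[0,-12,0],"angular":[0,0,0]},
  {"fingers":0,"slide":[0,0,0],"angular":[0,0,0]},
])

```text
t: 7.3
ee_pos: [0.5416, 0.0581, 0.2224]
eef_rot: [[0.971, -0.239, 0.0], [-0.239, -0.971, -0.0], [0.0, -0.0, -1.0]]
wrist_force: [-0.4, -0.2, -1.5]
width: 0.0181
gripper_force: 30.0
```

```bash
python3 - <<'E'
from h import *
from rig import vision
go(.5421,.0553,.221,-13.9)
ims=[]
for n in("top","side"):
    p,d=vision.camera(n);np.savez(n+"3.npz",p=p,d=d,**vision.get_calibration(n))
    c=vision.get_calibration(n);K,V=c['K'],c['view']
    q=V[:3,:3]@np.array([.63,.05,.23])+V[:3,3];u,v=(K@q/q[2])[:2].astype(int)
    ims.append(cv2.resize(p[v-40:v+40,u-40:u+40,::-1],None,fx=5,fy=5,interpolation=cv2.INTER_CUBIC));print(n,u-40,v-40)
cv2.imwrite("pics/e.png",np.hstack(ims))
E
```

```text
pos [0.5416 0.0581 0.2224] yaw -13.8 zax [ 0. -0. -1.] F [-0.42 -0.18 -1.54] w 0.0181 grip 30.0 t 7.3
slide [1.1 2.6 1.4] turn 0.0017
top 190 132
side 187 135
```

View pics/e.png

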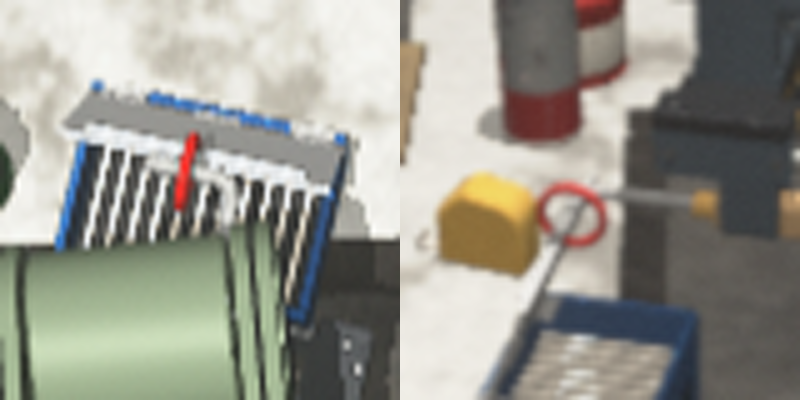

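The finger is through the ring: in top it spans both sides of the ring at (185,175), and in side the rod ends at the ring at (575,210). No contact force yet. Now I start the closing arc.

Emit:
play_rows([
  {"fingers":0,"slide":[-6,0,2],"angular":[0,0,0]},
  {"fingers":0,"slide":[-5,0,2],"angular":[0,0,0]},
  {"fingers":0,"slide":[-10,0,6],"angular":[0,0,0]},
  {"fingers":0,"slide":[-10,0,7],"angular":[0,0,0]},
  {"fingers":0,"slide":[-9,0,8],"angular":[0,0,0]},
  {"fingers":0,"slide":[-8,0,8],"angular":[0,0,0]},
  {"fingers":0,"slide":[-7,0,9],"angular":[0,0,0]},
  {"fingers":0,"slide":[-6,0,10],"angular":[0,0,0]},
  {"fingers":0,"slide":[0,0,0],"angular":[0,0,0]},
])

```text
t: 8.52
ee_pos: [0.4808, 0.0719, 0.1694]
eef_rot: [[0.971, -0.24, -0.003], [-0.24, -0.971, -0.0], [-0.003, 0.001, -1.0]]
wrist_force: [0.1, -0.6, -1.4]
width: 0.0178
gripper_force: 30.0
```

```bash
cat >> h.py <<'E'
def look(tag,c0,pic=None,half=40):
    from rig import vision
    np.set_printoptions(precision=1,suppress=True)
    b=np.array([.643,.0592]);c,s=np.cos(np.radians(-13.9)),np.sin(np.radians(-13.9));R=np.array([[c,-s],[s,c]])
    ims=[]
    for n in("top","side"):
        p,d=vision.camera(n);cal=vision.get_calibration(n);K,V=cal['K'],cal['view'];np.savez(n+tag+".npz",p=p,d=d,**cal)
        q=V[:3,:3]@np.array(c0)+V[:3,3];u,v=(K@q/q[2])[:2].astype(int)
        ims.append(cv2.resize(p[v-half:v+half,u-half:u+half,::-1],(400,400),interpolation=cv2.INTER_CUBIC))
        _,W,d=cloud(n+tag);w=W.copy();w[...,:2]=(W[...,:2]-b)@R;w*=1000
        h=cv2.cvtColor(p,cv2.COLOR_RGB2HSV).astype(int);red=((h[...,0]<6)|(h[...,0]>174))&(h[...,1]>110)
        P=w[(d>0)&red&(abs(w[...,0]+40)<70)&(abs(w[...,1])<30)&(w[...,2]>90)]
        if len(P):print(n,"ring in box frame",len(P),P.min(0),P.max(0),"mid",(P.min(0)+P.max(0))/2)
        m=(d>0)&(w[...,2]>20)&(w[...,0]<-10)&(w[...,0]>-160)&(w[...,1]>-45)&(w[...,1]<-12)
        P=w[m&(w[...,2]>130)]
        if len(P):print("  rod/finger",len(P),np.percentile(P,[5,50,95],axis=0))
    if pic:cv2.imwrite("pics/"+pic,np.hstack(ims))
E
python3 -c "
from h import *
go(.5,.06,.221,-13.9)
look('4',[.6,.06,.2])"
```

```text
pos [0.4808 0.0719 0.1694] yaw -13.86 zax [-3.e-03 -2.e-04 -1.e+00] F [ 0.13 -0.6  -1.42] w 0.0178 grip 30.0 t 8.525
slide [ 21.3   7.  -51.7] turn 0.0007
top ring in box frame 39 [-71.8  -3.4  94.5] [-29.2  12.7 207.7] mid [-50.5   4.6 151.1]
  rod/finger 502 [[-157.1  -43.3  165.9]
 [-129.4  -28.5  530.3]
 [ -16.   -14.1  544.1]]
side ring in box frame 38 [-70.   -2.1 162.4] [-34.3   8.3 208.1] mid [-52.2   3.1 185.2]
  rod/finger 302 [[-152.9  -42.1  173.7]
 [-123.6  -23.4  402.5]
 [ -24.1  -13.2  545.9]]
```

Ring is at q≈0.59 and follows as planned. I continue to shut.

Emit:
play_rows([
  {"fingers":0,"slide":[-5,0,10.5],"angular":[0,0,0]},
  {"fingers":0,"slide":[-4,0,11],"angular":[0,0,0]},
  {"fingers":0,"slide":[-3,0,11.5],"angular":[0,0,0]},
  {"fingers":0,"slide":[-1.5,0,11.5],"angular":[0,0,0]},
  {"fingers":0,"slide":[0,0,11.5],"angular":[0,0,0]},
  {"fingers":0,"slide":[0,0,8],"angular":[0,0,0]},
  {"fingers":0,"slide":[0,0,5],"angular":[0,0,0]},
  {"fingers":0,"slide":[0,0,0],"angular":[0,0,0]},
])

```text
t: 9.62
ee_pos: [0.4691, 0.0751, 0.1013]
eef_rot: [[0.971, -0.24, -0.0], [-0.24, -0.971, -0.0], [-0.0, 0.0, -1.0]]
wrist_force: [-0.2, -0.2, -0.3]
width: 0.0185
gripper_force: 30.0
```

```bash
python3 -c "
from h import *
go(.5,.06,.1,-13.9)
look('5',[.58,.06,.12],'f.png',45)"
```

```text
pos [0.4691 0.0751 0.1013] yaw -13.88 zax [-3.e-04 -1.e-04 -1.e+00] F [-0.16 -0.2  -0.31] w 0.0185 grip 30.0 t 9.625
slide [33.7  7.2  1.3] turn 0.0004
top ring in box frame 33 [-88.7  -3.1 107.2] [-50.9   5.3 147.2] mid [-69.8   1.1 127.2]
  rod/finger 210 [[-158.3  -43.5  132.7]
 [-145.   -30.3  465.1]
 [ -44.6  -14.2  473.9]]
side ring in box frame 41 [-87.2 -24.7  99. ] [-51.1   7.4 149.1] mid [-69.1  -8.6 124.1]
  rod/finger 165 [[-157.2  -43.9  130.7]
 [-137.4  -28.5  454. ]
 [ -41.1  -13.4  475.8]]
```

View pics/f.png

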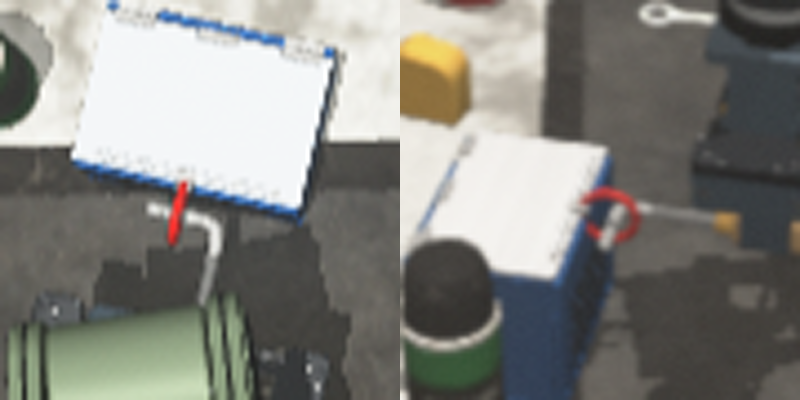

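The flap looks almost shut in both views, with the ring at (178,215) in top. I press 6 mm further and check the force and the flap's flatness.

Emit:
play_rows([
  {"fingers":0,"slide":[0,0,3],"angular":[0,0,0]},
  {"fingers":0,"slide":[0,0,3],"angular":[0,0,0]},
  {"fingers":0,"slide":[0,0,0],"angular":[0,0,0]},
  {"fingers":0,"slide":[0,0,0],"angular":[0,0,0]},
])

```text
t: 10.22
ee_pos: [0.4692, 0.0751, 0.0955]
eef_rot: [[0.971, -0.24, 0.0], [-0.24, -0.971, -0.0], [0.0, -0.0, -1.0]]
wrist_force: [-1.5, -0.8, 1.9]
width: 0.0176
gripper_force: 30.0
```

```bash
cat >> h.py <<'E'
def flap(tag):
    b=np.array([.643,.0592]);c,s=np.cos(np.radians(-13.9)),np.sin(np.radians(-13.9));R=np.array([[c,-s],[s,c]])
    for n in("top","side"):
        p,W,d=cloud(n+tag);w=W.copy();w[...,:2]=(W[...,:2]-b)@R;w*=1000
        m=(d>0)&(w[...,0]>-42)&(w[...,0]<35)&(abs(w[...,1])<60)&(w[...,2]>105)&(w[...,2]<160)
        P=w[m];k,*_=np.linalg.lstsq(np.c_[P[:,:2],np.ones(len(P))],P[:,2],rcond=None);print(n,"flap slope x %.4f z0 %.1f n %d"%(k[0],k[2],len(P)))
E
python3 -c "
from h import *
flap('5')
go(.5,.06,.1,-13.9)
look('6',[.58,.06,.12]);flap('6')"
```

```text
top flap slope x -0.0044 z0 125.4 n 1132
side flap slope x -0.0105 z0 127.6 n 572
pos [0.4692 0.0751 0.0955] yaw -13.88 zax [ 4.e-04 -0.e+00 -1.e+00] F [-1.48 -0.76  1.88] w 0.0176 grip 30.0 t 10.225
slide [33.5  7.3 -4.5] turn 0.0004
top ring in box frame 33 [-88.5  -3.1 104.7] [-51.2   5.  149.5] mid [-69.9   0.9 127.1]
  rod/finger 209 [[-158.4  -43.6  132.5]
 [-145.3  -30.3  458.9]
 [ -44.3  -14.3  468.2]]
side ring in box frame 40 [-87.6 -17.3 100.3] [-51.5   6.7 145.3] mid [-69.6  -5.3 122.8]
  rod/finger 153 [[-157.   -43.   131.5]
 [-137.7  -27.6  449.7]
 [ -42.3  -13.7  470.4]]
top flap slope x -0.0027 z0 125.4 n 1135
side flap slope x -0.0124 z0 127.5 n 570
```

Flap height and slope no longer change while the force rose by 3.3 N, so the flap is shut against its stop. Next I centre the finger in the ring.

Emit:
play_rows([
  {"fingers":0,"slide":[0,0,-5],"angular":[0,0,0]},
  {"fingers":0,"slide":[0,0,-5],"angular":[0,0,0]},
  {"fingers":0,"slide":[0,0,0],"angular":[0,0,0]},
  {"fingers":0,"slide":[0,0,0],"angular":[0,0,0]},
])

```text
t: 10.82
ee_pos: [0.4689, 0.075, 0.1053]
eef_rot: [[0.971, -0.24, -0.0], [-0.24, -0.971, -0.0], [-0.0, 0.0, -1.0]]
wrist_force: [0.2, 0.3, -0.7]
width: 0.0181
gripper_force: 30.0
```

```bash
python3 - <<'E'
from h import *
go(.5,.06,.1,-13.9)
look('7',[.58,.06,.12],'g.png',45);flap('7')
b=np.array([.643,.0592]);c,s=np.cos(np.radians(-13.9)),np.sin(np.radians(-13.9));R=np.array([[c,-s],[s,c]])
for n in("top7","side7"):
    p,W,d=cloud(n);w=W.copy();w[...,:2]=(W[...,:2]-b)@R;w*=1000
    X,Y,Z=w[...,0],w[...,1],w[...,2]
    for nm,m in(("finger",(X>-85)&(X<-60)&(Y<-10)&(Y>-35)),("rod",(X>-110)&(X<-85)&(Y<-18)&(Y>-40))):
        P=w[(d>0)&m&(Z>85)&(Z<140)];print(n,nm,len(P),np.percentile(P,[10,50,90],axis=0) if len(P) else '')
E
```

```text
pos [0.4689 0.075  0.1053] yaw -13.88 zax [-3.e-04 -1.e-04 -1.e+00] F [ 0.18  0.25 -0.73] w 0.0181 grip 30.0 t 10.825
slide [33.8  7.1  5.3] turn 0.0004
top ring in box frame 33 [-88.6  -3.5 102.8] [-51.1   4.1 146.7] mid [-69.8   0.3 124.8]
  rod/finger 211 [[-158.6  -43.6  132.4]
 [-145.5  -30.5  468.7]
 [ -44.1  -14.4  477.4]]
side ring in box frame 40 [-88.  -20.9  97.5] [-50.6   7.8 146.9] mid [-69.3  -6.5 122.2]
  rod/finger 153 [[-156.7  -42.6  132.7]
 [-136.9  -27.1  458.4]
 [ -42.4  -13.4  479.4]]
top flap slope x -0.0006 z0 125.1 n 1126
side flap slope x -0.0122 z0 127.7 n 569
top7 finger 29 [[-82.1 -28.9 120.1]
 [-74.1 -22.5 123.9]
 [-69.5 -12.9 127.1]]
top7 rod 27 [[-106.6  -31.1  117.7]
 [ -97.   -27.4  121.2]
 [ -87.8  -23.9  127. ]]
side7 finger 13 [[-82.4 -27.3 122.4]
 [-78.8 -21.6 124.8]
 [-69.3 -12.3 127.4]]
side7 rod 25 [[-107.6  -27.1  118.5]
 [ -97.2  -23.3  124.1]
 [ -87.8  -19.6  125.3]]
```

View pics/g.png

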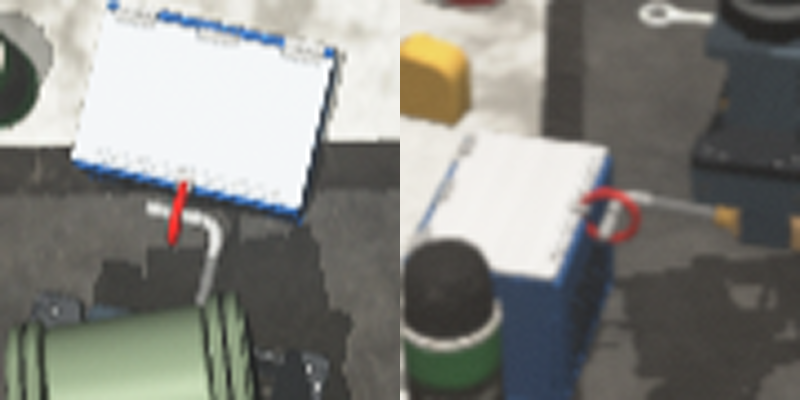

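The finger centre is about z 122 mm, x −74 mm in the box frame, so I need +3 mm in x. The pole has pitched about 4° nose-up in the grip. I slide the hook out to the right and move away.

Emit:
play_rows([
  {"fingers":0,"slide":[3,0,0],"angular":[0,0,0]},
  {"fingers":0,"slide":[0,0,0],"angular":[0,0,0]},
  {"fingers":0,"slide":[0,10,0],"angular":[0,0,0]},
  {"fingers":0,"slide":[0,10,0],"angular":[0,0,0]},
  {"fingers":0,"slide":[0,10,0],"angular":[0,0,0]},
  {"fingers":0,"slide":[0,10,0],"angular":[0,0,0]},
  {"fingers":0,"slide":[0,15,0],"angular":[0,0,0]},
  {"fingers":0,"slide":[0,20,0],"angular":[0,0,0]},
  {"fingers":0,"slide":[0,0,0],"angular":[0,0,0]},
])

```text
t: 12.05
ee_pos: [0.4535, 0.0003, 0.1054]
eef_rot: [[0.97, -0.242, -0.0], [-0.242, -0.97, -0.0], [-0.0, 0.0, -1.0]]
wrist_force: [-0.3, 0.2, -0.9]
width: 0.0178
gripper_force: 30.0
```

```bash
python3 -c "
from h import *
go(.513,-.15,.1,0)
look('8',[.56,.04,.12],'i.png',45);flap('8')"
```

```text
pos [4.535e-01 3.000e-04 1.054e-01] yaw -14.01 zax [-2.e-04 -2.e-04 -1.e+00] F [-0.33  0.23 -0.86] w 0.0178 grip 30.0 t 12.05
slide [ 94.1 131.4   5.5] turn -0.2445
top ring in box frame 34 [-88.7  -3.1 102.6] [-51.2   2.1 146.8] mid [-69.9  -0.5 124.7]
  rod/finger 93 [[-156.6  -44.   131.4]
 [-141.7  -28.4  226. ]
 [ -29.7  -15.8  464.6]]
side ring in box frame 50 [-87.1 -20.8  97.6] [-50.6   6.6 147.8] mid [-68.9  -7.1 122.7]
  rod/finger 300 [[-158.5  -43.5  186.1]
 [-148.2  -36.5  230.9]
 [-130.9  -14.   467.1]]
top flap slope x -0.0031 z0 125.3 n 1131
side flap slope x -0.0068 z0 127.6 n 566
```

The hook is out and the flap is still flat. Moving to an open place on the bench.

Emit:
play_rows([
  {"fingers":0,"slide":[0,33,0],"angular":[0,0,0]},
  {"fingers":0,"slide":[0,33,0],"angular":[0,0,0]},
  {"fingers":0,"slide":[0,33,0],"angular":[0,0,0]},
  {"fingers":0,"slide":[0,32,0],"angular":[0,0,0]},
  {"fingers":0,"slide":[31,0,0],"angular":[0,0,0]},
  {"fingers":0,"slide":[31,0,0],"angular":[0,0,0]},
  {"fingers":0,"slide":[31,0,0],"angular":[0,0,0]},
  {"fingers":0,"slide":[0,0,0],"angular":[0,0,-0.08]},
  {"fingers":0,"slide":[0,0,0],"angular":[0,0,-0.08]},
  {"fingers":0,"slide":[0,0,0],"angular":[0,0,-0.08]},
  {"fingers":0,"slide":[0,0,0],"angular":[0,0,0]},
])

```text
t: 13.52
ee_pos: [0.5132, -0.1474, 0.1053]
eef_rot: [[1.0, -0.002, 0.0], [-0.002, -1.0, 0.0], [0.0, -0.0, -1.0]]
wrist_force: [0.4, -0.4, -0.5]
width: 0.0177
gripper_force: 30.0
```

```bash
cat >> h.py <<'E'
def pole(tag,x0,y0,z0):
    "height profile of the pole about a TCP, yaw about 0"
    for n in("top","side"):
        p,W,d=cloud(n+tag);w=(W-[x0,y0,0])*1000;h=cv2.cvtColor(p,cv2.COLOR_RGB2HSV).astype(int)
        X,Y,Z=w[...,0],w[...,1],w[...,2]
        for lo in range(-180,110,20):
            m=(d>0)&(X>=lo)&(X<lo+20)&(abs(Y)<14)&(Z>z0-30)&(Z<z0+60)
            if m.sum()>3:print(n,lo,m.sum(),w[m].mean(0).round(1),"z95 %.1f"%np.percentile(Z[m],90))
E
python3 -c "
from h import *
from rig import status
go(.513,-.15,.1,0)
look('9',[.513,-.15,.12]);e=status.get_obs()['ee_pos'];pole('9',e[0],e[1],e[2]*1000)"
```

```text
pos [ 0.5132 -0.1474  0.1053] yaw -0.14 zax [ 0.e+00  1.e-04 -1.e+00] F [ 0.37 -0.44 -0.52] w 0.0177 grip 30.0 t 13.525
slide [-0.2  2.6  5.3] turn -0.0025
top ring in box frame 34 [-88.5  -3.1 103.1] [-50.8   2.2 146.6] mid [-69.6  -0.5 124.9]
  rod/finger 19 [[-50.1 -42.4 130.1]
 [-44.4 -25.  132. ]
 [-25.  -15.9 134.3]]
side ring in box frame 51 [-87.8 -18.5  99.4] [-51.2  10.6 148.5] mid [-69.5  -4.  124. ]
  rod/finger 17 [[-46.4 -43.2 130.2]
 [-34.3 -30.2 131.3]
 [-14.8 -14.3 134.1]]
top -120 48 [-109.6    1.6  116.3] z95 121.6
top -100 49 [-90.    1.4 117.3] z95 121.9
top -80 49 [-70.2   1.2 120.1] z95 124.4
top -60 44 [-51.4   0.8 120.4] z95 124.2
top 60 7 [ 77.    0.3 124.3] z95 128.4
top 80 26 [ 92.    2.5 123.6] z95 126.4
top 100 4 [102.7   7.2 124.6] z95 129.3
side -160 28 [-147.4    5.5  108.4] z95 117.4
side -140 44 [-131.2    6.9  110.5] z95 118.8
side -120 43 [-110.1    6.2  112.9] z95 120.8
side -100 45 [-89.8   5.6 114. ] z95 121.6
side -80 48 [-69.3   6.7 114.2] z95 124.1
side -60 41 [-49.8   5.8 114.8] z95 123.9
side -40 42 [-30.3   6.  117.8] z95 127.4
side -20 11 [-14.7   7.6 119.8] z95 127.1
side 0 4 [  8.6  13.7 111.7] z95 115.2
side 20 32 [ 28.3   4.7 120.4] z95 126.6
side 40 16 [ 49.3   2.4 119.7] z95 123.5
side 60 12 [ 70.6   2.1 121.4] z95 124.0
side 80 17 [ 90.6   2.7 123.8] z95 127.1
side 100 4 [104.6   7.9 125.5] z95 126.6
```

The pitch is about 0.077 rad nose-up. I tilt the tool to level the pole and lower it to just above the bench.

Emit:
play_rows([
  {"fingers":0,"slide":[0,0,0],"angular":[0,-0.038,0]},
  {"fingers":0,"slide":[0,0,0],"angular":[0,-0.038,0]},
  {"fingers":0,"slide":[0,0,25],"angular":[0,0,0]},
  {"fingers":0,"slide":[0,0,25],"angular":[0,0,0]},
  {"fingers":0,"slide":[0,0,20],"angular":[0,0,0]},
  {"fingers":0,"slide":[0,0,15],"angular":[0,0,0]},
  {"fingers":0,"slide":[0,0,6],"angular":[0,0,0]},
  {"fingers":0,"slide":[0,0,0],"angular":[0,0,0]},
  {"fingers":0,"slide":[0,0,0],"angular":[0,0,0]},
])

```text
t: 14.75
ee_pos: [0.5066, -0.1481, 0.0154]
eef_rot: [[0.997, -0.002, -0.074], [-0.002, -1.0, -0.0], [-0.074, 0.001, -0.997]]
wrist_force: [0.1, 0.6, -0.2]
width: 0.0178
gripper_force: 30.0
```

```bash
python3 -c "
from h import *
from rig import status
go(.513,-.15,.005,0)
look('10',[.513,-.15,.12]);e=status.get_obs()['ee_pos'];pole('10',e[0],e[1],e[2]*1000)" | grep -v -e ring -e rod -e '^ \['
```

```text
pos [ 0.5066 -0.1481  0.0154] yaw -0.13 zax [-7.440e-02 -4.000e-04 -9.972e-01] F [ 0.07  0.65 -0.16] w 0.0178 grip 30.0 t 14.75
slide [7.2 1.9 9.9] turn -0.0023
top -60 33 [-46.8  -0.1  21.9] z95 35.4
top -40 27 [-35.8  -0.1  26.2] z95 38.7
top 80 8 [97.  -6.5 13.3] z95 29.9
top 100 49 [110.4  -1.7   5.7] z95 21.8
side -180 29 [-169.8    2.9    4.3] z95 7.5
side -160 50 [-148.1    3.7   18.1] z95 37.0
side -140 60 [-129.9    5.5   22.2] z95 39.1
side -120 60 [-110.3    4.7   21.6] z95 37.9
side -100 63 [-90.3   6.8  24.1] z95 39.2
side -80 64 [-69.6   5.6  22.7] z95 38.5
side -60 62 [-49.7   5.3  20.9] z95 38.0
side -40 64 [-30.6   4.7  22.7] z95 37.9
side -20 28 [-12.5   4.5  13.3] z95 34.0
side 0 14 [9.7 5.3 4.7] z95 6.3
side 20 55 [29.6  3.2 16.5] z95 32.5
side 40 44 [50.2  0.2 13.4] z95 28.6
side 60 29 [67.9  0.5 15.6] z95 29.1
side 80 7 [85.8  0.4 29. ] z95 31.9
```

The pole is level, with its underside about 13 mm up. I lower it gently.

Emit:
play_rows([
  {"fingers":0,"slide":[0,0,5],"angular":[0,0,0]},
  {"fingers":0,"slide":[0,0,4],"angular":[0,0,0]},
  {"fingers":0,"slide":[0,0,2],"angular":[0,0,0]},
  {"fingers":0,"slide":[0,0,0],"angular":[0,0,0]},
  {"fingers":0,"slide":[0,0,0],"angular":[0,0,0]},
])

```text
t: 15.48
ee_pos: [0.505, -0.1479, 0.0037]
eef_rot: [[0.997, -0.002, -0.076], [-0.002, -1.0, 0.0], [-0.076, 0.0, -0.997]]
wrist_force: [-1.0, 0.6, 0.6]
width: 0.0179
gripper_force: 30.0
```

```bash
python3 -c "
from h import *
from rig import status
go(.513,-.15,.005,0)
look('11',[.513,-.15,.12]);e=status.get_obs()['ee_pos'];pole('11',e[0],e[1],e[2]*1000)" | grep -v -e ring -e rod -e '^ \['
```

```text
pos [ 0.505  -0.1479  0.0037] yaw -0.13 zax [-7.620e-02  2.000e-04 -9.971e-01] F [-0.99  0.63  0.62] w 0.0179 grip 30.0 t 15.475
slide [ 7.9  2.1 -1.9] turn -0.0022
top -60 22 [-43.6  -0.4  17.2] z95 27.2
top -40 21 [-35.7  -1.8  17.9] z95 27.7
top 80 11 [96.6 -6.4  7. ] z95 17.1
top 100 55 [111.   -1.3   3.1] z95 9.4
side -180 27 [-169.9   -0.6    4. ] z95 6.0
side -160 38 [-147.8    5.6   16.2] z95 28.1
side -140 47 [-130.4    6.9   17.4] z95 26.8
side -120 45 [-110.3    7.5   17.2] z95 27.1
side -100 53 [-89.7   7.1  15.5] z95 26.1
side -80 40 [-70.    7.1  16.9] z95 26.3
side -60 46 [-50.5   7.3  18.6] z95 27.0
side -40 51 [-29.4   6.9  17. ] z95 27.2
side -20 13 [-13.6   8.7  12.8] z95 26.6
side 0 8 [ 9.5 13.   8.4] z95 19.3
side 20 43 [30.   6.2 12.5] z95 24.0
side 40 29 [50.1  3.7  8.7] z95 18.6
side 60 24 [66.1  3.4  9.3] z95 17.8
```

The handle top is at 27 mm, the same as when it lay on the bench at the start, and there is light contact. I release and lift.

Emit:
play_rows([
  {"fingers":0,"slide":[0,0,0.5],"angular":[0,0,0]},
  {"fingers":20,"slide":[0,0,0],"angular":[0,0,0]},
  {"fingers":60,"slide":[0,0,0],"angular":[0,0,0]},
  {"fingers":60,"slide":[0,0,0],"angular":[0,0,0]},
  {"fingers":60,"slide":[0,0,0],"angular":[0,0,0]},
  {"fingers":60,"slide":[0,0,0],"angular":[0,0,0]},
  {"fingers":60,"slide":[0,0,0],"angular":[0,0,0]},
  {"fingers":60,"slide":[0,0,0],"angular":[0,0,0]},
  {"fingers":60,"slide":[0,0,-20],"angular":[0,0,0]},
  {"fingers":60,"slide":[0,0,-40],"angular":[0,0,0]},
  {"fingers":60,"slide":[0,0,-50],"angular":[0,0,0]},
  {"fingers":60,"slide":[0,0,-50],"angular":[0,0,0]},
])

```text
t: 17.08
ee_pos: [0.5171, -0.1479, 0.1642]
eef_rot: [[0.997, -0.002, -0.076], [-0.002, -1.0, 0.0], [-0.076, 0.0, -0.997]]
wrist_force: [0.6, -0.9, -0.2]
width: 0.0547
gripper_force: 0.0
```

Emit:
play_rows([
  {"fingers":60,"slide":[-40,0,-20],"angular":[0,0,0]},
  {"fingers":60,"slide":[-40,0,0],"angular":[0,0,0]},
  {"fingers":60,"slide":[0,40,0],"angular":[0,0,0]},
  {"fingers":60,"slide":[0,40,0],"angular":[0,0,0]},
  {"fingers":60,"slide":[0,40,0],"angular":[0,0,0]},
  {"fingers":60,"slide":[0,40,0],"angular":[0,0,0]},
  {"fingers":60,"slide":[0,0,0],"angular":[0,0,0]},
  {"fingers":60,"slide":[0,0,0],"angular":[0,0,0]},
])

```text
t: 18.08
ee_pos: [0.4383, -0.3071, 0.1886]
eef_rot: [[0.997, -0.003, -0.077], [-0.002, -1.0, 0.001], [-0.077, -0.001, -0.997]]
wrist_force: [0.0, 0.5, 0.1]
width: 0.055
gripper_force: 0.0
```

```bash
python3 -c "
from h import *
go(.513,-.15,.005,0)
look('12',[.55,-.02,.05],'j.png',95);flap('12')"
```

```text
pos [ 0.4383 -0.3071  0.1886] yaw -0.14 zax [-0.0765  0.0011 -0.9971] F [0.02 0.48 0.07] w 0.055 grip 0.0 t 18.075
slide [  88.2 -157.1  177.5] turn -0.0024
top ring in box frame 34 [-88.6  -3.3 105. ] [-51.2   2.1 147.5] mid [-69.9  -0.6 126.2]
  rod/finger 17 [[-45.9 -43.6 130.1]
 [-43.6 -33.9 131. ]
 [-11.6 -15.4 132.8]]
side ring in box frame 49 [-88.3 -19.3  98.8] [-51.   10.1 147.5] mid [-69.6  -4.6 123.1]
  rod/finger 15 [[-43.4 -43.2 130.4]
 [-40.7 -26.4 131.4]
 [-20.6 -13.6 134.1]]
top flap slope x 0.0051 z0 125.4 n 1131
side flap slope x -0.0036 z0 127.5 n 563
```

View pics/j.png

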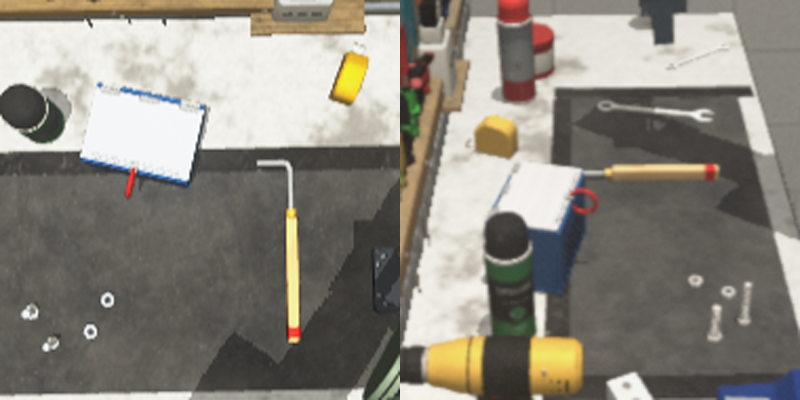

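The last view shows the flap shut, with the ring at (132,183), and the pole lying flat at (290,250). The can is standing and the arm is clear, so I'm handing in.

```bash
python3 -c "
from rig import env
print(env.sign_off())"
```

```text
the job is handed in; nothing more can be done
None
```

I hooked the flap and swung it fully shut, then laid the pole flat on the open bench; the spray can is still standing, and the job was handed in at about 18 s on the robot's clock.

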